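# Build up the marking jig under the laser

## Task

Build up the jig for laser marking on the framed jig plate, one part at a time from the bottom up and in this order: the thick block flat inside the plate's frame, the thin spacer centred and square on the block, the round cup open side up and centred on the spacer, and last the flanged hub standing on its flange on the floor of the cup. Leave the screwdriver, the power supply and the safety glasses where they are.

Things in the scene. Friction and masses are not known exactly. Their poses are not given: they have to be found in the camera images.
- jig: Fixed jig plate: a steel slab 140 (x) x 120 (y) x 16 mm, small dark holes along its edges, with a low rectangular frame of dark rails on top. The rails are 8 mm wide and rise 8 mm above the slab; they enclose a flat seat 104 mm (along x) by 80 mm (along y), centred. Origin: centre of the underside, on the table; z up.
- jig_seat (a point): Centre of the seat inside the frame, on the slab's top face, 16 mm above the table; axes as jig.
- block: Thick loose metal block 84 (x) x 60 (y) x 40 mm high, about 0.5 kg, lying flat, four small dark screw holes on its top. Origin: centre of its underside; x along the long side, z up. Grip it across the 60 mm sides.
- spacer: Thin loose metal plate 76 (x) x 56 (y) x 14 mm high, about 0.16 kg, lying flat, with four small screw holes and a dark round dimple of 18 mm in the middle of its top. Origin: centre of its underside; x along the long side, z up. Grip it across the 56 mm sides.
- cup: Loose round dark steel cup, straight-sided, outer diameter 62 mm, 30 mm high, wall 3 mm (inner diameter 56 mm), floor 6 mm thick, about 0.15 kg, standing open side up. Origin: centre of its underside; z up. Grip it across its outside.
- cup_floor (a point): Centre of the cup's inner floor, 6 mm above the cup's underside; z up.
- hub: Loose brass hub, about 0.22 kg, standing on its flange: round flange 40 mm in diameter and 14 mm high, above it a round neck 24 mm in diameter up to 46 mm total height. Origin: centre of the flange's underside; z up. Grip it by the neck.
- driver: Bystander: a screwdriver 180 mm long lying on the table beyond the work; leave alone. Origin: on the tool, at table height; x along it.
- psu: Bystander: a grey power supply box 70 x 110 x 34 mm; leave alone. Origin: centre of the underside.
- glasses: Bystander: green-framed clear safety glasses, 136 mm wide, 120 mm deep, 41 mm high; leave alone. Origin: at table height, mid-width, under the lenses; x towards the ends of the temples.
Mind the look-alikes: they are no part of the job. Of the things that look like the hub, take the one that is farthest to the robot's right at the start.

How it is judged (in metres and radians):
On the way, in this order (a step that is already met when the one before it is completed fails the run):
1. the thick block lies flat and square inside the frame of the jig plate, released (horizontal distance between block and jig_seat below 0.017 m and z of block in the frame of jig_seat between -0.004 and 0.004 m and angle between block's own z axis and vertical below 0.08 rad and angle between the x axis of block and the x axis of jig, either way round below 0.2 rad and contact force between block and the fingers below 0.3 N and linear speed of block below 0.02 m/s and angular speed of block below 0.2 rad/s), for 0.2 s.
2. the thin spacer lies flat, centred and square on the block, released (horizontal distance between spacer and block below 0.014 m and z of spacer in the frame of block between 0.036 and 0.044 m and angle between spacer's own z axis and vertical below 0.08 rad and angle between the x axis of spacer and the x axis of block, either way round below 0.2 rad and contact force between spacer and the fingers below 0.3 N and linear speed of spacer below 0.02 m/s and angular speed of spacer below 0.2 rad/s), for 0.2 s.
3. the cup stands open side up, centred on the spacer, released (horizontal distance between cup and spacer below 0.014 m and z of cup in the frame of spacer between 0.01 and 0.018 m and angle between cup's own z axis and vertical below 0.08 rad and contact force between cup and the fingers below 0.3 N and linear speed of cup below 0.02 m/s and angular speed of cup below 0.2 rad/s), for 0.2 s.
4. the hub stands on its flange on the floor of the cup, released (horizontal distance between hub and cup_floor below 0.011 m and z of hub in the frame of cup_floor between -0.004 and 0.004 m and angle between hub's own z axis and vertical below 0.08 rad and contact force between hub and the fingers below 0.3 N and linear speed of hub below 0.02 m/s and angular speed of hub below 0.2 rad/s), for 0.2 s.
At the end, for the whole second after the job is handed in: All released, at rest, level within 0.08 rad, heights within 4 mm: block in the frame (centre within 17 mm, square within 0.2 rad), spacer on block (14 mm, 0.2 rad), cup upright on spacer (14 mm), hub on its flange on the cup floor (11 mm) (all of step 1 and all of step 2 and all of step 3 and all of step 4); the robot touches nothing.
It fails at once if screwdriver moved more than 30 mm (distance of driver from where it was at the start of the episode above 0.03 m).
It fails at once if power supply moved more than 30 mm (distance of psu from where it was at the start of the episode above 0.03 m).
It fails at once if safety glasses moved more than 30 mm (distance of glasses from where it was at the start of the episode above 0.03 m).
It also fails if it takes over 120 s, if anything falls off the work surface, if the arm or the gripper's body presses on something with over 40 N, if the wrist force passes 120 N, or if a joint passes its speed limit or range.

## Robot

A 6-joint arm with a two-finger parallel gripper is mounted at the origin on the work surface. World frame = base frame: x ahead of the robot, y to its left, z up, the work surface at z = 0. Lengths are in mm, angles in rad, forces in N, time in s.
With the tool pointing down it reaches from about 400 to 925 mm from the base axis. Payload 12.5 kg.
Tool frame: the origin (TCP) lies at the very end of the fingers, on their centre line; the grasp point (between the pads) lies 19 mm behind it; z points along the fingers, y is the line along which they close (so a half turn about z gives the same grasp; the last joint's range is limited). The gripper opens to 95 mm and grips with 3 to 60 N. Pads are 20 mm wide; open, the fingers measure 119 mm over their backs; the gripper's body (75 mm by 180 mm) begins 59 mm behind the grasp point.
Start: joints at [-1.306, 0.491, 1.559, -0, 1.092, -0.106], TCP at [226.5, -582.535, 188.561] pointing down, gripper open.
Joint ranges: [-3.1, 3.1], [-0.84, 2.19], [0.05, 2.79], [-1.13, 4.28], [0.06, 2.93], [-2.69, 2.69]. Speed limits (rad/s): [2.22, 2.22, 2.79, 3.14, 3.14, 3.14].

## Interface

Orientations are given as [roll, pitch, yaw] about the fixed x, y, z axes, in that order (R = Rz(yaw) Ry(pitch) Rx(roll)).
In Python, from cell import state, imaging, env, spot_in, mark_of gives the robot as it stands. The module is installed in compiled form; this text tells all that it offers.
- The arm moves only by the tool step_arm, never from a script. Its argument "increments" is a list of rows, each an object with "slide": the shift along the tool's x, y, z in m, a list of three; "roll": the turn about the tool's z in rad. A call has 1 to 5 rows; each row is the pose to reach, as a shift and turn from the pose commanded when the call began, along the tool's axes at that moment; what a row does not reach only later rows make up. A row lasts 1/8 s, in which the tool goes at most 62.5 mm and 10.7 degrees, less where a joint would pass 70% of its speed; a pose out of reach is approached as far as the arm can. A call with a gripper value outside its range is refused whole. "fingers" is the opening, from 0 (shut) to 1 (fully open), set as the call begins (left out, the last holds). The fingers move at their own pace and stop on an object; the grip force is fixed at half the most. Time passes only in rows, so rows that repeat a pose let the fingers close. It gives the time, the measured TCP pose, the force, the opening and the grip force at its end, in the units of the state.
- state(): the state, without advancing time (a new reading comes with each control period).
- imaging.read_camera(name): name is "scene" or "side" or "wrist"; returns a dict with "color" (400x640x3 uint8, red, green, blue), "z_map" (400x640 float32, mm along the optical axis (not along the pixel's ray), 0 where there is no reading), "intrinsics" (3x3 intrinsics, pixels), "distortion" ([k1, k2, p1, p2, k3] as OpenCV has them; the pictures are not rectified), "camera_from_world" (4x4, takes a point from world to camera coordinates). Camera axes: x right, y up, looking along -z (the intrinsics and any distortion apply to the point x, -y, -z); pixel columns grow to the right and rows downward; lengths in mm; the calibration is good to about 2 mm. A picture is of the moment at which its call begins.
- env.job_done(): hands the job in; it is judged then, once.
Trained networks look in the newest picture that a camera, given by its name, has taken for a name from the list of things; names that differ only in an ending like _2 or _b are one class to them, and where a whole thing is asked for, a point or a joint stands for the part that bears it (a point fixed in the world has none). Each returns a list of dicts, best first, with "confidence" (0 to 1); they miss things now and then, are a little off and sometimes report something else, mostly with a low value. They report only what shows in the picture. A call takes as long as a camera call. They do not tell look-alikes from the thing itself.
- spot_in(camera, target): "bbox" ([left, top, right, bottom] in pixels, round what is visible of it).
- mark_of(camera, target): "uv" ([column, row] in pixels: a listed point, or the origin of a listed thing).
The state is a dict: "t": time; "joints": joint angles; "qvel": joint speeds; "tau": joint torques, N m; "eef_pos": TCP position; "tcp_rot": TCP orientation; "ft_force": force on the tool from outside, world axes, zero at the start; "moment": the same for the moment, N m; "opening": opening from 0.0 (shut) to 1.0 (fully open); "grip_force": force on a finger pad.
Only numpy, scipy, OpenCV 4.12 (cv2) and the standard library are available. Lean on these libraries where they do the work, as an engineer would, in place of code of your own. Each camera call takes 0.05 s, during which the arm holds its last target. There are 200 camera calls.

## Working session

There is one attempt and no reset: what is moved stays moved. The work goes in short steps, Python scripts to look and compute and a tool call to move; the robot and the scene stay as the last step left them, time stands still between calls to the robot, and variables do not carry over. Pictures are saved under pics/ and viewed, at most 14 in all, crops included, and the job is handed in when it is done.

Besides the shell and the picture viewer there is one more tool, called as name(argument=value, ...) on one line, values as JSON. step_arm: Moves the arm, as the interface text tells. Its arguments: {"type":"object","properties":{"increments":{"type":"array"},"fingers":{"type":"number"}},"required":["increments"]}

```bash
mkdir -p pics; ls; cat > h.py <<'E'
import numpy as np, cv2
from cell import state, imaging, env, spot_in, mark_of
def shot(n,f=None):
    im=imaging.read_camera(n)
    if f: cv2.imwrite('pics/'+f,cv2.cvtColor(im['color'],cv2.COLOR_RGB2BGR))
    return im
def ray(im,uv):
    p=cv2.undistortPoints(np.array(uv,float).reshape(-1,1,2),np.array(im['intrinsics'],float),np.array(im['distortion'],float)).reshape(-1,2)
    return np.c_[p[:,0],-p[:,1],-np.ones(len(p))]
def at_z(im,uv,z):
    T=np.linalg.inv(im['camera_from_world']); d=ray(im,uv)@T[:3,:3].T; c=T[:3,3]
    return c+d*((z-c[2])/d[:,2])[:,None]
def cloud(im):
    h,w=im['z_map'].shape; u,v=np.meshgrid(np.arange(w),np.arange(h))
    r=ray(im,np.c_[u.ravel(),v.ravel()])*im['z_map'].ravel()[:,None]
    T=np.linalg.inv(im['camera_from_world'])
    P=(r@T[:3,:3].T+T[:3,3]).reshape(h,w,3); P[im['z_map']==0]=np.nan
    return P
E
python3 - <<'E'
from h import *
print(state())
for c in ['scene','side','wrist']:
    im=shot(c,c+'0.png'); print(c,np.linalg.inv(im['camera_from_world'])[:3].round(2).tolist())
    P=cloud(im)
    for t in ['jig','block','spacer','cup','hub','driver','psu','glasses']:
        for r in spot_in(c,t):
            b=np.array(r['bbox']); u,v=int((b[0]+b[2])/2),int((b[1]+b[3])/2)
            print(t,round(r['confidence'],2),b.round().tolist(),P[min(v,399),min(u,639)].round())
E
```

```text
pics
{'t': 0.0, 'joints': array([-1.30559801e+00,  4.91558042e-01,  1.55950889e+00, -1.54701295e-05,
        1.09168100e+00, -1.05595763e-01]), 'qvel': array([ 0.00168811,  0.0003808 , -0.00128704, -0.00014669, -0.00154565,
       -0.00111439]), 'tau': array([-1.51951386e-03, -6.12638354e+01, -2.58179086e+01,  6.92676427e-02,
        4.82246862e-02, -9.55320866e-05]), 'eef_pos': array([ 226.41331832, -582.22716658,  187.94224021]), 'tcp_rot': array([-3.14044237e+00, -1.08121856e-04,  3.70801156e-01]), 'ft_force': array([ 0.47462826, -0.14020791, -0.28461996]), 'moment': array([ 0.04839891, -0.00704374, -0.0137136 ]), 'grip_force': 0.0, 'opening': 1.0006312747494497}
scene [[0.57, -0.56, 0.6, 1217.5], [0.82, 0.38, -0.43, -449.23], [0.01, 0.74, 0.68, 729.27]]
jig 0.61 [268.0, 153.0, 321.0, 192.0] [447.   5.  14.]
block 0.91 [362.0, 126.0, 395.0, 155.0] [484. 279.  38.]
block 0.39 [273.0, 153.0, 321.0, 194.0] [458.   8.  17.]
spacer 0.58 [268.0, 216.0, 296.0, 249.0] [ 622. -141.   13.]
cup 0.92 [179.0, 206.0, 206.0, 226.0] [ 443. -296.    6.]
hub 0.65 [364.0, 153.0, 377.0, 170.0] [545. 
[... 462 characters left out ...]
297.0, 366.0, 338.0] [455. 315.  38.]
spacer 0.71 [314.0, 182.0, 347.0, 199.0] [ 621. -125.   14.]
cup 0.8 [383.0, 161.0, 408.0, 180.0] [ 449. -268.   29.]
cup 0.63 [306.0, 114.0, 352.0, 143.0] [ 739. -480.   -2.]
hub 0.67 [318.0, 266.0, 329.0, 289.0] [532. 220.  37.]
hub 0.63 [294.0, 240.0, 309.0, 260.0] [616. 149.  35.]
hub 0.62 [271.0, 265.0, 286.0, 284.0] [640. 246.  37.]
driver 0.77 [257.0, 185.0, 283.0, 227.0] [771.  -1.  15.]
psu 0.76 [219.0, 304.0, 264.0, 360.0] [657. 419.  33.]
psu 0.35 [345.0, 214.0, 408.0, 261.0] [443.  27.  16.]
glasses 0.75 [307.0, 112.0, 352.0, 146.0] [ 733. -473.   -0.]
wrist [[0.36, 0.89, 0.26, 299.57], [-0.93, 0.35, 0.1, -553.81], [0.0, -0.28, 0.96, 384.28]]
```

View images.

View pics/scene0.png

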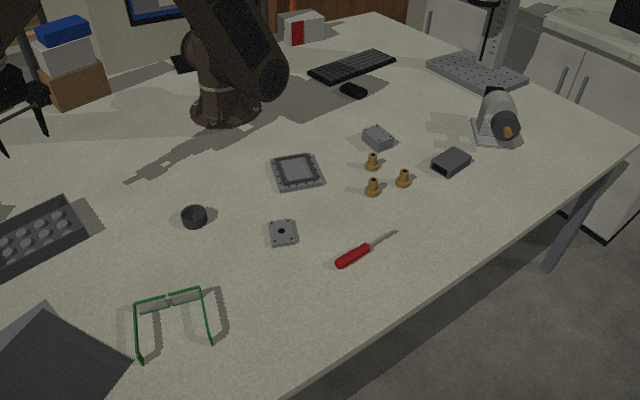

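View pics/side0.png

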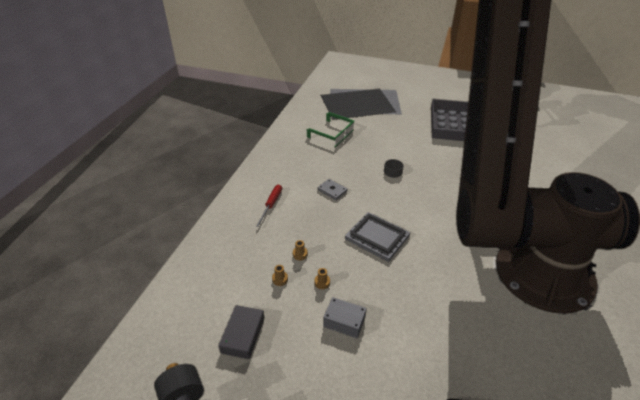

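```bash
cat >> h.py <<'E'
def tops(P,xy,r,z0,z1):
    """min-area rectangle (mm) of the surface points with z0<z<z1 near xy"""
    m=(np.hypot(P[...,0]-xy[0],P[...,1]-xy[1])<r)&(P[...,2]>z0)&(P[...,2]<z1)
    q=P[m]; (c,s,a)=cv2.minAreaRect(q[:,:2].astype(np.float32))
    if s[0]<s[1]: s=s[::-1]; a+=90
    return len(q),np.round(c,1).tolist(),np.round(s,1).tolist(),round((a+90)%180-90,1),round(float(np.median(q[:,2])),1)
E
python3 - <<'E'
from h import *
for c in ['scene','side']:
    P=cloud(shot(c)); print(c)
    print('jigall',tops(P,(447,10),110,10,30)); print('rails',tops(P,(447,10),110,20.5,30))
    print('block',tops(P,(472,298),75,35,45)); print('spacer',tops(P,(620,-135),65,10,18)); print('cup',tops(P,(445,-280),60,25,35))
    for xy in [(540,210),(640,235),(615,138)]: print('hub',tops(P,xy,35,42,52),tops(P,xy,35,8,52))
E
```

```text
scene
jigall (1368, [442.4, 11.4], [141.2, 120.5], -18.5, 16.7)
rails (317, [445.3, 10.0], [130.4, 96.8], -17.3, 23.5)
block (332, [454.2, 301.4], [88.3, 63.4], -2.2, 39.0)
spacer (550, [618.5, -138.9], [79.1, 54.0], -23.4, 14.7)
cup (137, [458.0, -295.6], [62.4, 60.5], -30.8, 29.5)
hub (36, [539.5, 208.9], [22.5, 20.0], -40.4, 45.2) (171, [543.0, 206.1], [37.8, 34.2], 49.1, 22.0)
hub (43, [643.5, 234.1], [24.1, 20.7], -65.4, 44.9) (187, [645.5, 231.3], [36.3, 34.9], 46.7, 23.6)
hub (42, [624.8, 138.4], [21.1, 19.7], 49.4, 44.5) (189, [625.8, 135.6], [39.6, 30.8], 43.0, 22.3)
side
jigall (1659, [442.4, 12.7], [143.0, 123.4], -18.2, 16.2)
rails (361, [443.0, 15.6], [121.2, 107.4], -18.2, 23.3)
block (871, [453.9, 302.4], [84.0, 62.3], -2.6, 39.4)
spacer (288, [619.2, -137.6], [77.3, 59.9], -24.7, 13.3)
cup (66, [458.3, -295.2], [62.8, 58.8], 79.6, 28.4)
hub (63, [538.3, 210.3], [25.3, 19.6], -71.6, 45.4) (222, [537.2, 212.6], [37.1, 35.1], -71.7, 22.1)
hub (66, [642.8, 234.8], [23.0, 22.3], -68.5, 45.0) (227, [640.9, 237.2], [38.8, 35.5], 29.8, 21.4)
hub (53, [624.2, 139.6], [25.9, 20.9], -69.5, 45.7) (200, [622.6, 143.6], [39.0, 32.2], 6.6, 22.9)
```

```bash
cat > plan.py <<'E'
import numpy as np,sys
# usage: plan.py x,y,z,yaw  x,y,z,yaw ... : increments from first pose (mm, rad) to each next, chained calls
P=[np.array(list(map(float,a.split(',')))) for a in sys.argv[1:]]
for a,b in zip(P,P[1:]):
    d=b[:3]-a[:3]; c,s=np.cos(a[3]),np.sin(a[3])
    print(b.tolist(),'slide',np.round([(c*d[0]+s*d[1])/1e3,(s*d[0]-c*d[1])/1e3,-d[2]/1e3],4).tolist(),'roll',round(a[3]-b[3],3),'len',round(np.linalg.norm(d)))
E
python3 plan.py 226.5,-582.5,188.6,0.371 410,-340,200,0.371 480,-50,200,0.371 454,240,200,-0.042 454,302,160,-0.042
```

```text
[410.0, -340.0, 200.0, 0.371] slide [0.2589, -0.1595, -0.0114] roll 0.0 len 304
[480.0, -50.0, 200.0, 0.371] slide [0.1704, -0.2449, -0.0] roll 0.0 len 298
[454.0, 240.0, 200.0, -0.042] slide [0.0809, -0.2797, -0.0] roll 0.413 len 291
[454.0, 302.0, 160.0, -0.042] slide [-0.0026, -0.0619, 0.04] roll 0.0 len 74
```

step_arm(increments=[{"slide":[0.052,-0.032,-0.002],"roll":0},{"slide":[0.104,-0.064,-0.004],"roll":0},{"slide":[0.155,-0.096,-0.006],"roll":0},{"slide":[0.207,-0.128,-0.009],"roll":0},{"slide":[0.259,-0.16,-0.011],"roll":0}])

```text
t: 2.08
eef_pos: [410.9, -338.0, 199.9]
tcp_rot: [3.141, -0.0, 0.371]
ft_force: [0.7, -1.1, 0.6]
opening: 1.002
grip_force: 0.0
```

step_arm(increments=[{"slide":[0.034,-0.049,0],"roll":0},{"slide":[0.068,-0.098,0],"roll":0},{"slide":[0.102,-0.147,0],"roll":0},{"slide":[0.136,-0.196,0],"roll":0},{"slide":[0.17,-0.245,0],"roll":0}])

```text
t: 2.7
eef_pos: [479.9, -47.8, 199.8]
tcp_rot: [3.141, -0.001, 0.371]
ft_force: [1.3, 0.7, 0.7]
opening: 0.997
grip_force: 0.0
```

step_arm(increments=[{"slide":[0.016,-0.056,0],"roll":0.083},{"slide":[0.032,-0.112,0],"roll":0.165},{"slide":[0.049,-0.168,0],"roll":0.248},{"slide":[0.065,-0.224,0],"roll":0.33},{"slide":[0.081,-0.28,0],"roll":0.413}])

```text
t: 3.32
eef_pos: [453.3, 242.7, 199.7]
tcp_rot: [-3.141, -0.001, -0.045]
ft_force: [0.6, -0.6, 0.3]
opening: 1.001
grip_force: 0.0
```

step_arm(increments=[{"slide":[-0.0015,-0.031,0.02],"roll":0},{"slide":[-0.0025,-0.062,0.04],"roll":0},{"slide":[-0.0025,-0.062,0.04],"roll":0}])

```text
t: 3.7
eef_pos: [452.9, 304.0, 158.1]
tcp_rot: [3.14, 0.002, -0.04]
ft_force: [0.4, -0.5, 0.3]
opening: 1.003
grip_force: 0.0
```

```bash
python3 - <<'E'
from h import *
im=shot('wrist','w1.png'); P=cloud(im)
print('block',tops(P,(454,302),75,35,45)); s=state(); print(s['eef_pos'],s['tcp_rot'],s['t'])
E
```

```text
block (3867, [453.6, 302.5], [84.1, 60.2], -3.4, 39.5)
[453.32462564 303.07730782 159.01016336] [ 3.14079821e+00  1.06403081e-03 -4.06321101e-02] 3.75
```

View pics/w1.png

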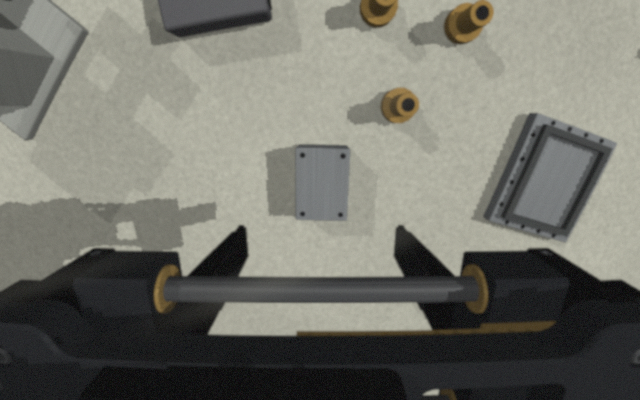

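The picture shows the block (top at px 297–349, 146–220) centred between the open fingers, the right hub at (400,105) among the others and the jig at (553,178). The alignment is within 1 mm, so I descend and grip.

step_arm(increments=[{"slide":[0,0,0.05],"roll":0.01},{"slide":[0,0,0.1],"roll":0.01},{"slide":[0,0,0.135],"roll":0.01},{"slide":[0,0,0.145],"roll":0.01},{"slide":[0,0,0.145],"roll":0.01}])

```text
t: 4.38
eef_pos: [454.3, 302.4, 15.2]
tcp_rot: [-3.141, -0.0, -0.053]
ft_force: [0.7, 0.3, 0.6]
opening: 0.995
grip_force: 0.0
```

step_arm(increments=[{"slide":[0,0,0],"roll":0},{"slide":[0,0,0],"roll":0},{"slide":[0,0,0],"roll":0},{"slide":[0,0,0],"roll":0},{"slide":[0,0,0],"roll":0}], fingers=0.4)

```text
t: 5.0
eef_pos: [453.8, 302.8, 14.6]
tcp_rot: [3.142, -0.0, -0.052]
ft_force: [-0.1, -0.9, 0.0]
opening: 0.527
grip_force: 0.0
```

```bash
python3 plan.py 453.5,302.5,15,-0.052 453.5,302.5,75,-0.052 448,160,80,-0.25 442.4,12,80,-0.32
```

```text
[453.5, 302.5, 75.0, -0.052] slide [0.0, -0.0, -0.06] roll 0.0 len 60
[448.0, 160.0, 80.0, -0.25] slide [0.0019, 0.1426, -0.005] roll 0.198 len 143
[442.4, 12.0, 80.0, -0.32] slide [0.0312, 0.1448, -0.0] roll 0.07 len 148
```

step_arm(increments=[{"slide":[0,0,0],"roll":0},{"slide":[0,0,0],"roll":0},{"slide":[0,0,0],"roll":0},{"slide":[0,0,0],"roll":0}], fingers=0.2)

```text
t: 5.5
eef_pos: [453.7, 302.7, 14.5]
tcp_rot: [3.141, 0.0, -0.052]
ft_force: [-0.4, -0.2, -0.3]
opening: 0.208
grip_force: 0.0
```

```bash
python3 - <<'E'
from h import *
im=shot('wrist','w2.png'); P=cloud(im)
print(im['camera_from_world'][:3].tolist())
im=shot('side'); P=cloud(im)
cv2.imwrite('pics/s2.png',cv2.resize(cv2.cvtColor(im['color'][240:400,220:460],cv2.COLOR_RGB2BGR),None,fx=3,fy=3))
print('block',tops(P,(454,302),75,35,43))
E
```

```text
[[-0.051363676393748676, -0.9986800003647579, 0.00017210103952157183, 325.43277787028285], [0.9586647133002306, -0.0493539183050595, -0.280225191981246, -436.4857433541422], [0.27986378869068945, -0.014228408884589159, 0.9599342749169384, -346.4245390674425]]
block (253, [441.5, 303.3], [62.3, 59.0], 87.4, 39.1)
```

View pics/w2.png

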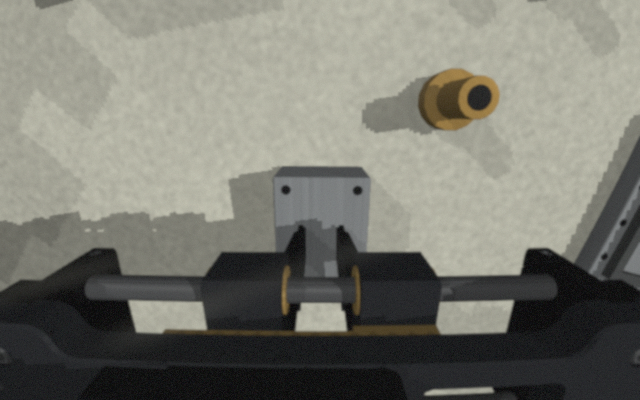

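View pics/s2.png

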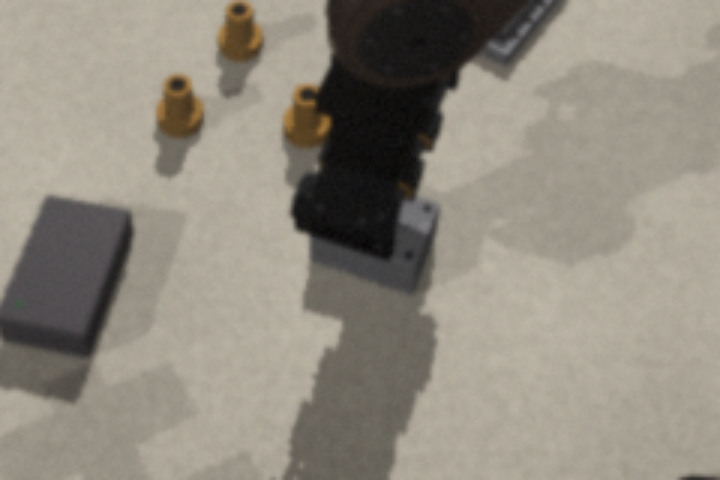

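```bash
python3 - <<'E'
from h import *
im=shot('wrist'); P=cloud(im)
np.set_printoptions(suppress=True,linewidth=200)
for v in (180,205,220,228,235,242,248): print(v,[P[v,u].round().tolist() for u in (285,296,302,320,338,345,352)])
print(state()['opening'],state()['grip_force'],state()['ft_force'],state()['t'])
print('block far edge',tops(P,(454,302),75,35,43))
E
```

```text
180 [[495.0, 322.0, 40.0], [494.0, 316.0, 38.0], [494.0, 312.0, 39.0], [493.0, 301.0, 39.0], [493.0, 290.0, 41.0], [492.0, 286.0, 39.0], [493.0, 282.0, 40.0]]
205 [[478.0, 324.0, 39.0], [478.0, 317.0, 39.0], [478.0, 313.0, 39.0], [477.0, 302.0, 39.0], [477.0, 291.0, 39.0], [477.0, 286.0, 39.0], [476.0, 282.0, 39.0]]
220 [[468.0, 324.0, 39.0], [468.0, 317.0, 40.0], [468.0, 314.0, 40.0], [467.0, 302.0, 39.0], [467.0, 291.0, 39.0], [467.0, 286.0, 40.0], [466.0, 282.0, 39.0]]
228 [[463.0, 325.0, 39.0], [463.0, 318.0, 39.0], [465.0, 313.0, 46.0], [462.0, 302.0, 40.0], [462.0, 291.0, 42.0], [461.0, 287.0, 39.0], [461.0, 282.0, 39.0]]
235 [[458.0, 325.0, 39.0], [466.0, 316.0, 57.0], [463.0, 313.0, 52.0], [457.0, 303.0, 40.0], [462.0, 292.0, 53.0], [464.0, 288.0, 56.0], [456.0, 282.0, 39.0]]
242 [[454.0, 326.0, 40.0], [465.0, 315.0, 66.0], [464.0, 312.0, 63.0], [453.0, 303.0, 41.0], [462.0, 292.0, 62.0], [464.0, 289.0, 65.0], [463.0, 285.0, 64.0]]
248 [[449.0, 326.0, 40.0], [465.0, 315.0, 73.0], [463.0, 312.0, 69.0], [448.0, 303.0, 39.0], [461.0, 293.0, 67.0], [464.0, 289.0, 73.0], [464.0, 286.0, 73.0]]
0.2004853376230477 0.0 [0.35917828 0.27431355 0.43637464] 5.65
block far edge (7201, [461.1, 302.0], [69.1, 60.2], -3.5, 39.5)
```

step_arm(increments=[{"slide":[0,0,-0.03],"roll":0},{"slide":[0,0,-0.05],"roll":0},{"slide":[0,0,-0.05],"roll":0}], fingers=1.0)

```text
t: 6.02
eef_pos: [454.3, 303.1, 65.6]
tcp_rot: [-3.14, -0.002, -0.052]
ft_force: [-0.3, -0.1, -1.1]
opening: 0.46
grip_force: 0.0
```

```bash
python3 - <<'E'
from h import *
im=shot('wrist','w3.png'); P=cloud(im); s=state(); print(s['eef_pos'],s['opening'])
m=(P[...,2]<110)&(P[...,2]>48)&(np.hypot(P[...,0]-454,P[...,1]-302)<80)
q=P[m]; print('fingers',len(q),q.min(0),q.max(0))
vv,uu=np.where(m); print(uu.min(),uu.max(),vv.min(),vv.max())
print('block',tops(P,(454,302),75,35,43))
E
```

```text
[453.83119532 302.80037766  64.57063917] 0.5017187350802594
fingers 502 [441.74262872 273.49204234  90.77417044] [466.80015683 331.25114972 109.98251193]
270 371 225 269
block (7023, [453.4, 302.5], [84.4, 60.1], -3.4, 39.5)
```

View pics/w3.png

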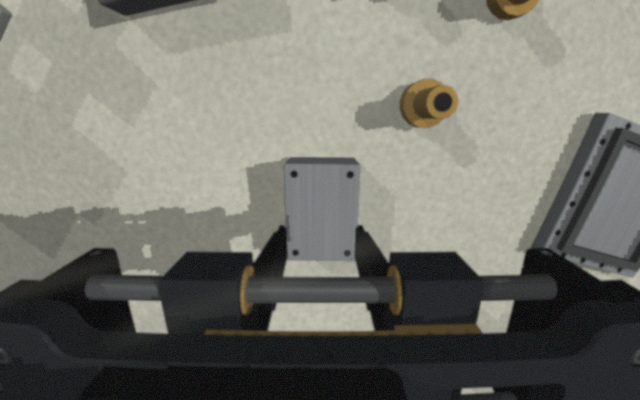

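The visible fingertips end about 26 mm above the reported TCP: their lowest depth point is z≈91 while the TCP reads 65. At a reported 14.5 they were just over the block's top, which explains the missed grip. The block hasn't moved (top at px 285–358, 158–260). I'll wait for the fingers to open, then measure the offset properly.

step_arm(increments=[{"slide":[0,0,0],"roll":0},{"slide":[0,0,0],"roll":0},{"slide":[0,0,0],"roll":0},{"slide":[0,0,0],"roll":0},{"slide":[0,0,0],"roll":0}], fingers=1.0)

```text
t: 6.7
eef_pos: [453.7, 302.7, 64.4]
tcp_rot: [3.141, 0.0, -0.052]
ft_force: [-0.8, -0.2, -0.4]
opening: 0.986
grip_force: 0.0
```

```bash
python3 - <<'E'
from h import *
s=state(); print(s['eef_pos'],s['opening'])
z=s['eef_pos'][2]
for c in ['wrist','side','scene']:
    P=cloud(shot(c))
    m=(P[...,2]<z+60)&(P[...,2]>48)&(np.hypot(P[...,0]-454,P[...,1]-302)<75)
    q=P[m]
    if len(q): print(c,len(q),q.min(0).round(1),q.max(0).round(1),np.percentile(q[:,2],[1,3,5]).round(1))
E
```

```text
[453.73118602 302.746757    64.4163478 ] 0.9857985780520042
wrist 1662 [440.2 246.4  88.9] [467.6 357.9 124.4] [90.5 91.5 92.4]
side 86 [441.1 252.3  90.3] [467.9 359.2 124.3] [91.  91.8 93.6]
scene 131 [437.3 245.7  89. ] [469.6 356.6 124.3] [89.7 91.  91.7]
```

All three cameras put the tips at z≈90 while the TCP reads 64.4. The real fingertip is therefore about 25 mm above the reported TCP, and I'll command every height 25 mm lower. For the block the tip should be at 14, so the reported TCP goes to −11.

step_arm(increments=[{"slide":[0,0,0.045],"roll":0},{"slide":[0,0,0.06],"roll":0},{"slide":[0,0,0.07],"roll":0},{"slide":[0,0,0.075],"roll":0},{"slide":[0,0,0.075],"roll":0}])

```text
t: 7.48
eef_pos: [453.9, 302.9, -10.2]
tcp_rot: [-3.141, -0.0, -0.052]
ft_force: [-0.3, 0.2, 0.3]
opening: 0.996
grip_force: 0.0
```

step_arm(increments=[{"slide":[0,0,0],"roll":0},{"slide":[0,0,0],"roll":0},{"slide":[0,0,0],"roll":0},{"slide":[0,0,0],"roll":0},{"slide":[0,0,0],"roll":0}], fingers=0.4)

```text
t: 8.1
eef_pos: [453.8, 302.7, -10.4]
tcp_rot: [3.142, -0.0, -0.052]
ft_force: [0.1, -0.3, 2.4]
opening: 0.63
grip_force: 30.0
```

step_arm(increments=[{"slide":[0,0,-0.03],"roll":0},{"slide":[0,0,-0.06],"roll":0},{"slide":[0,0,-0.06],"roll":0}])

```text
t: 8.48
eef_pos: [454.4, 303.1, 50.6]
tcp_rot: [-3.14, -0.002, -0.052]
ft_force: [-0.6, -0.4, -5.6]
opening: 0.63
grip_force: 30.0
```

```bash
python3 plan.py 453.8,302.7,50,-0.052 442.4,12,50,-0.32; python3 - <<'E'
from h import *
s=state(); print(s['eef_pos'],s['opening'])
P=cloud(shot('wrist')); print('jig',tops(P,(442,12),100,10,30),tops(P,(442,12),100,20.5,30))
print('block',tops(P,(454,302),60,90,110))
E
```

```text
[442.4, 12.0, 50.0, -0.32] slide [0.0037, 0.2909, -0.0] roll 0.268 len 291
[454.37090166 303.09885938  50.59159681] 0.6302094504508263
jig (9007, [432.6, 52.6], [176.2, 87.1], 15.6, 15.8) (1972, [434.5, 52.2], [143.5, 68.4], 15.8, 23.3)
block (12552, [453.5, 303.1], [85.3, 77.4], -3.3, 100.5)
```

Block lifted (top at 100.5). Carrying it over the jig.

step_arm(increments=[{"slide":[0.001,0.058,0],"roll":0.054},{"slide":[0.0015,0.116,0],"roll":0.107},{"slide":[0.002,0.174,0],"roll":0.161},{"slide":[0.003,0.232,0],"roll":0.214},{"slide":[0.004,0.291,0],"roll":0.268}])

```text
t: 9.15
eef_pos: [441.6, 10.3, 48.2]
tcp_rot: [3.141, 0.002, -0.322]
ft_force: [1.2, 0.2, -5.2]
opening: 0.627
grip_force: 30.0
```

step_arm(increments=[{"slide":[0,0,0.01],"roll":0},{"slide":[0,0,0.02],"roll":0}])

```text
t: 9.4
eef_pos: [442.0, 11.9, 28.2]
tcp_rot: [3.141, 0.002, -0.321]
ft_force: [0.3, 0.2, -3.9]
opening: 0.629
grip_force: 30.0
```

```bash
python3 - <<'E'
from h import *
s=state(); print(s['eef_pos'],s['tcp_rot'],s['t'])
for c in ['side','scene','wrist']:
    P=cloud(shot(c)); print(c,'jig',tops(P,(442,12),100,10,30),'block',tops(P,(442,12),60,70,84))
E
```

```text
[441.97460288  11.94033381  28.15337176] [ 3.14127978e+00  1.55734082e-03 -3.21045140e-01] 9.4
side jig (1068, [441.4, 12.7], [140.5, 122.9], -17.8, 16.2) block (296, [436.8, 14.4], [82.2, 78.5], -30.7, 77.5)
scene jig (927, [443.9, 11.4], [138.0, 121.4], -19.6, 16.8) block (445, [443.6, 12.2], [86.8, 74.9], -15.0, 76.7)
wrist jig (10662, [462.0, 5.3], [120.5, 96.1], 71.6, 15.9) block (12255, [441.1, 12.7], [85.1, 76.9], -18.7, 77.8)
```

step_arm(increments=[{"slide":[0,0,0.01],"roll":0},{"slide":[0,0,0.018],"roll":0},{"slide":[0,0,0.022],"roll":0},{"slide":[0,0,0.022],"roll":0}])

```text
t: 10.05
eef_pos: [442.4, 12.0, 7.2]
tcp_rot: [3.141, 0.001, -0.32]
ft_force: [0.5, 0.4, -4.9]
opening: 0.627
grip_force: 30.0
```

step_arm(increments=[{"slide":[0,0,0.001],"roll":0},{"slide":[0,0,0.0015],"roll":0},{"slide":[0,0,0.0015],"roll":0}])

```text
t: 10.42
eef_pos: [442.6, 11.9, 6.1]
tcp_rot: [3.142, -0.0, -0.32]
ft_force: [0.3, -0.4, -4.8]
opening: 0.629
grip_force: 30.0
```

step_arm(increments=[{"slide":[0,0,0],"roll":0},{"slide":[0,0,0],"roll":0},{"slide":[0,0,0],"roll":0},{"slide":[0,0,0],"roll":0}], fingers=1.0)

```text
t: 10.92
eef_pos: [442.6, 11.9, 6.1]
tcp_rot: [3.142, -0.0, -0.32]
ft_force: [0.6, 0.3, -1.0]
opening: 0.976
grip_force: 0.0
```

```bash
python3 plan.py 442.4,12,5,-0.32 442.4,12,85,-0.32  619,-138,80,-0.415
```

```text
[442.4, 12.0, 85.0, -0.32] slide [0.0, -0.0, -0.08] roll 0.0 len 80
[619.0, -138.0, 80.0, -0.415] slide [0.2148, 0.0868, 0.005] roll 0.095 len 232
```

Released; raising and moving above the spacer.

step_arm(increments=[{"slide":[0,0,-0.05],"roll":0},{"slide":[0,0,-0.08],"roll":0}])

```text
t: 11.18
eef_pos: [442.7, 11.9, 87.5]
tcp_rot: [-3.142, -0.001, -0.32]
ft_force: [0.5, -0.0, 0.1]
opening: 1.003
grip_force: 0.0
```

step_arm(increments=[{"slide":[0.054,0.022,0],"roll":0.024},{"slide":[0.107,0.043,0],"roll":0.048},{"slide":[0.161,0.065,0.003],"roll":0.071},{"slide":[0.215,0.087,0.005],"roll":0.095},{"slide":[0.215,0.087,0.005],"roll":0.095}])

```text
t: 11.8
eef_pos: [621.1, -140.8, 80.2]
tcp_rot: [3.141, -0.001, -0.418]
ft_force: [-0.4, -0.0, 0.0]
opening: 0.999
grip_force: 0.0
```

```bash
python3 - <<'E'
from h import *
for c in ['side','scene','wrist']:
    P=cloud(shot(c)); 
    if c!='wrist': print(c,'block',tops(P,(442,12),70,50,62))
    print('spacer',tops(P,(619,-138),65,9,18))
s=state(); print(s['eef_pos'],s['tcp_rot'],s['t'])
E
```

```text
side block (527, [442.9, 12.4], [86.6, 64.6], -16.9, 55.3)
spacer (306, [619.3, -139.1], [77.7, 60.4], -22.1, 13.2)
scene block (12, [453.8, 16.1], [99.4, 24.9], -55.1, 51.3)
spacer (555, [618.6, -138.8], [80.7, 53.9], -23.1, 14.6)
spacer (4495, [618.3, -139.0], [76.2, 55.9], -22.2, 13.5)
[ 618.27443141 -137.68602069   80.66883927] [ 3.14145181e+00  1.39566560e-03 -4.14916631e-01] 11.95
```

step_arm(increments=[{"slide":[0.0005,0.001,0.05],"roll":-0.028},{"slide":[0.0005,0.001,0.085],"roll":-0.028},{"slide":[0.0005,0.001,0.097],"roll":-0.028},{"slide":[0.0005,0.001,0.101],"roll":-0.028},{"slide":[0.0005,0.001,0.101],"roll":-0.028}])

```text
t: 12.58
eef_pos: [619.7, -139.4, -18.9]
tcp_rot: [-3.142, -0.001, -0.387]
ft_force: [-0.2, 0.0, 0.7]
opening: 1.0
grip_force: 0.0
```

step_arm(increments=[{"slide":[0,0,0],"roll":0},{"slide":[0,0,0],"roll":0},{"slide":[0,0,0],"roll":0},{"slide":[0,0,0],"roll":0},{"slide":[0,0,0],"roll":0}], fingers=0.35)

```text
t: 13.2
eef_pos: [619.3, -139.5, -19.9]
tcp_rot: [3.142, -0.0, -0.387]
ft_force: [1.1, -0.4, 0.9]
opening: 0.584
grip_force: 30.0
```

```bash
python3 - <<'E'
from h import *
s=state(); print(s['eef_pos'],s['tcp_rot'],s['t'],s['opening'],s['grip_force'])
E
python3 plan.py 618.5,-139,-20,-0.387 618.5,-139,65,-0.387 442.5,12,65,-0.31
```

```text
[ 619.3019963  -139.46810621  -19.92156192] [ 3.14150266e+00 -6.69105683e-05 -3.87182211e-01] 13.2 0.5838875932815839 29.98170018196106
[618.5, -139.0, 65.0, -0.387] slide [0.0, -0.0, -0.085] roll 0.0 len 85
[442.5, 12.0, 65.0, -0.31] slide [-0.22, -0.0734, -0.0] roll -0.077 len 232
```

step_arm(increments=[{"slide":[0,0,-0.04],"roll":0},{"slide":[0,0,-0.085],"roll":0},{"slide":[0,0,-0.085],"roll":0}])

```text
t: 13.58
eef_pos: [620.8, -139.9, 68.1]
tcp_rot: [-3.141, -0.005, -0.387]
ft_force: [-0.5, 0.5, -1.8]
opening: 0.586
grip_force: 30.0
```

step_arm(increments=[{"slide":[-0.055,-0.018,0],"roll":-0.017},{"slide":[-0.11,-0.037,0],"roll":-0.034},{"slide":[-0.165,-0.055,0],"roll":-0.05},{"slide":[-0.22,-0.0735,0],"roll":-0.067},{"slide":[-0.22,-0.0735,0],"roll":-0.067}])

```text
t: 14.2
eef_pos: [439.7, 13.7, 64.4]
tcp_rot: [3.141, 0.004, -0.318]
ft_force: [1.2, 0.3, -1.4]
opening: 0.586
grip_force: 30.0
```

```bash
python3 - <<'E'
from h import *
for c in ['side','wrist']:
    P=cloud(shot(c)); 
    print(c,'spacer',tops(P,(442,12),60,92,104),'block',tops(P,(442,12),65,50,60))
s=state(); print(s['eef_pos'],s['tcp_rot'],s['t'])
E
```

```text
side spacer (315, [434.8, 14.5], [74.0, 73.5], 61.2, 97.6) block (319, [443.6, 12.9], [84.7, 60.8], -18.1, 55.1)
wrist spacer (8468, [449.2, 9.8], [68.0, 59.2], 71.8, 98.1) block (1540, [475.8, 0.2], [59.9, 13.3], 71.2, 55.4)
[443.47394335  11.8828193   64.71984426] [ 3.14146361e+00 -4.09463181e-05 -3.19420511e-01] 14.3
```

step_arm(increments=[{"slide":[0,0,0.015],"roll":0},{"slide":[0,0,0.024],"roll":0},{"slide":[0,0,0.027],"roll":0},{"slide":[0,0,0.028],"roll":0},{"slide":[0,0,0.028],"roll":0}])

```text
t: 14.92
eef_pos: [443.5, 11.6, 37.2]
tcp_rot: [-3.142, -0.0, -0.32]
ft_force: [0.6, 0.2, -1.9]
opening: 0.586
grip_force: 30.0
```

step_arm(increments=[{"slide":[0,0,0.001],"roll":0},{"slide":[0,0,0.001],"roll":0}])

```text
t: 15.18
eef_pos: [443.4, 11.7, 36.1]
tcp_rot: [3.142, -0.0, -0.32]
ft_force: [-0.9, -0.1, -1.7]
opening: 0.588
grip_force: 30.0
```

step_arm(increments=[{"slide":[0,0,0],"roll":0},{"slide":[0,0,0],"roll":0},{"slide":[0,0,0],"roll":0},{"slide":[0,0,0],"roll":0}], fingers=1.0)

```text
t: 15.68
eef_pos: [443.4, 11.7, 36.1]
tcp_rot: [3.142, -0.0, -0.32]
ft_force: [0.4, 0.3, 0.2]
opening: 0.951
grip_force: 0.0
```

```bash
python3 plan.py 443.5,11.6,36,-0.32 443.5,11.6,100,-0.32  455,-150,100,-0.16 458.2,-295.4,80,0
```

```text
[443.5, 11.6, 100.0, -0.32] slide [0.0, -0.0, -0.064] roll 0.0 len 64
[455.0, -150.0, 100.0, -0.16] slide [0.0618, 0.1498, -0.0] roll -0.16 len 162
[458.2, -295.4, 80.0, 0.0] slide [0.0263, 0.143, 0.02] roll -0.16 len 147
```

step_arm(increments=[{"slide":[0,0,-0.035],"roll":0},{"slide":[0,0,-0.064],"roll":0}])

```text
t: 15.92
eef_pos: [443.2, 11.7, 100.8]
tcp_rot: [3.141, 0.0, -0.32]
ft_force: [0.4, 0.3, 1.0]
opening: 0.994
grip_force: 0.0
```

step_arm(increments=[{"slide":[0.02,0.05,0],"roll":-0.05},{"slide":[0.041,0.1,0],"roll":-0.1},{"slide":[0.062,0.15,0],"roll":-0.16}])

```text
t: 16.3
eef_pos: [455.0, -151.8, 100.2]
tcp_rot: [3.141, -0.001, -0.158]
ft_force: [0.2, 0.3, 0.3]
opening: 1.001
grip_force: 0.0
```

step_arm(increments=[{"slide":[0.009,0.048,0.007],"roll":-0.05},{"slide":[0.018,0.096,0.014],"roll":-0.1},{"slide":[0.026,0.143,0.02],"roll":-0.16},{"slide":[0.026,0.143,0.02],"roll":-0.16}])

```text
t: 16.8
eef_pos: [457.5, -298.1, 79.3]
tcp_rot: [3.141, 0.0, -0.003]
ft_force: [0.5, 0.5, -0.4]
opening: 1.001
grip_force: 0.0
```

```bash
python3 - <<'E'
from h import *
for c in ['side','scene','wrist']:
    P=cloud(shot(c)); print(c)
    if c!='wrist': print('spacer',tops(P,(442,12),60,65,75),'block',tops(P,(442,12),65,50,60))
    print('cup',tops(P,(458,-295),60,24,35))
s=state(); print(s['eef_pos'],s['tcp_rot'],s['t'])
E
```

```text
side
spacer (440, [442.2, 11.8], [75.7, 59.9], -19.4, 69.3) block (134, [436.1, 33.0], [100.2, 50.8], 16.8, 55.4)
cup (80, [459.4, -294.8], [63.1, 62.4], 25.8, 27.5)
scene
spacer (362, [443.5, 10.3], [78.5, 55.9], -18.9, 68.9) block (106, [450.3, -11.5], [98.6, 49.2], 15.7, 54.9)
cup (156, [458.6, -295.8], [62.4, 61.3], -41.0, 29.0)
wrist
cup (842, [457.7, -295.7], [61.1, 61.0], -2.6, 29.1)
[ 457.56530453 -294.7220735    79.94358783] [-3.14110905e+00  5.29153660e-04 -6.23029434e-04] 16.95
```

step_arm(increments=[{"slide":[0.0005,0.001,0.045],"roll":0},{"slide":[0.0005,0.001,0.08],"roll":0},{"slide":[0.0005,0.001,0.092],"roll":0},{"slide":[0.0005,0.001,0.096],"roll":0},{"slide":[0.0005,0.001,0.096],"roll":0}])

```text
t: 17.58
eef_pos: [458.8, -296.5, -15.1]
tcp_rot: [3.141, -0.001, 0.0]
ft_force: [0.3, 0.0, 0.1]
opening: 1.005
grip_force: 0.0
```

step_arm(increments=[{"slide":[0,0,0],"roll":0},{"slide":[0,0,0],"roll":0},{"slide":[0,0,0],"roll":0},{"slide":[0,0,0],"roll":0},{"slide":[0,0,0],"roll":0}], fingers=0.4)

```text
t: 18.2
eef_pos: [458.3, -296.5, -15.8]
tcp_rot: [3.141, -0.0, -0.0]
ft_force: [-1.3, 0.9, 2.8]
opening: 0.652
grip_force: 30.0
```

```bash
python3 plan.py 458,-295.8,-16,0 458,-295.8,95,0 450,-140,95,0 443,11.6,95,0
```

```text
[458.0, -295.8, 95.0, 0.0] slide [0.0, 0.0, -0.111] roll 0.0 len 111
[450.0, -140.0, 95.0, 0.0] slide [-0.008, -0.1558, -0.0] roll 0.0 len 156
[443.0, 11.6, 95.0, 0.0] slide [-0.007, -0.1516, -0.0] roll 0.0 len 152
```

step_arm(increments=[{"slide":[0,0,-0.04],"roll":0},{"slide":[0,0,-0.095],"roll":0},{"slide":[0,0,-0.111],"roll":0}])

```text
t: 18.58
eef_pos: [459.1, -297.1, 97.7]
tcp_rot: [3.139, -0.003, -0.0]
ft_force: [-0.8, -1.0, -2.1]
opening: 0.651
grip_force: 30.0
```

step_arm(increments=[{"slide":[-0.003,-0.055,0],"roll":0},{"slide":[-0.006,-0.11,0],"roll":0},{"slide":[-0.008,-0.155,0],"roll":0}])

```text
t: 18.95
eef_pos: [449.4, -139.6, 94.3]
tcp_rot: [-3.141, 0.001, -0.0]
ft_force: [1.6, -0.1, -1.3]
opening: 0.652
grip_force: 30.0
```

step_arm(increments=[{"slide":[-0.002,-0.055,0],"roll":0},{"slide":[-0.005,-0.11,0],"roll":0},{"slide":[-0.007,-0.153,0],"roll":0},{"slide":[-0.007,-0.153,0],"roll":0},{"slide":[-0.007,-0.153,0],"roll":0}])

```text
t: 19.58
eef_pos: [443.3, 11.3, 94.6]
tcp_rot: [3.142, 0.001, 0.0]
ft_force: [-0.3, 0.8, -2.1]
opening: 0.655
grip_force: 30.0
```

```bash
python3 - <<'E'
from h import *
for c in ['side','scene','wrist']:
    P=cloud(shot(c)); print(c,'cup',tops(P,(443,11.5),40,134,145),'spacer',tops(P,(443,11.5),60,65,75))
s=state(); print(s['eef_pos'],s['tcp_rot'],s['t'],s['grip_force'])
E
```

```text
side cup (63, [434.3, 28.5], [59.5, 37.1], 30.0, 138.8) spacer (379, [442.9, 12.5], [75.6, 60.3], -18.0, 69.1)
scene cup (143, [447.0, 9.9], [70.0, 57.2], -57.3, 138.3) spacer (334, [444.6, 9.6], [80.9, 56.5], -20.2, 69.0)
wrist cup (1811, [449.7, 11.5], [76.6, 47.7], 90.0, 139.6) spacer (1912, [459.9, 5.8], [56.1, 39.1], 71.9, 69.4)
[443.4307049   10.63796924  94.78090072] [ 3.14149971e+00  3.05013865e-04 -1.58676317e-03] 19.725 29.999390356242657
```

Aligned. Lowering about 40 mm to a reported 54.2.

step_arm(increments=[{"slide":[0,-0.001,0.02],"roll":0},{"slide":[0,-0.001,0.034],"roll":0},{"slide":[0,-0.001,0.039],"roll":0},{"slide":[0,-0.001,0.04],"roll":0},{"slide":[0,-0.001,0.04],"roll":0}])

```text
t: 20.35
eef_pos: [443.6, 12.3, 55.3]
tcp_rot: [3.141, -0.001, -0.001]
ft_force: [0.1, 0.4, -1.6]
opening: 0.648
grip_force: 30.0
```

step_arm(increments=[{"slide":[0,0,0.0005],"roll":0},{"slide":[0,0,0.0005],"roll":0}])

```text
t: 20.6
eef_pos: [443.5, 12.5, 54.7]
tcp_rot: [3.141, -0.0, -0.0]
ft_force: [0.1, 0.5, -2.2]
opening: 0.651
grip_force: 30.0
```

step_arm(increments=[{"slide":[0,0,0.0005],"roll":0},{"slide":[0,0,0.0005],"roll":0}])

```text
t: 20.85
eef_pos: [443.5, 12.5, 54.2]
tcp_rot: [3.141, -0.0, -0.0]
ft_force: [-0.6, 0.8, 1.9]
opening: 0.653
grip_force: 30.0
```

step_arm(increments=[{"slide":[0,0,0],"roll":0},{"slide":[0,0,0],"roll":0},{"slide":[0,0,0],"roll":0},{"slide":[0,0,0],"roll":0}], fingers=1.0)

```text
t: 21.35
eef_pos: [443.4, 12.5, 54.0]
tcp_rot: [3.142, 0.0, -0.0]
ft_force: [0.2, 0.1, -0.8]
opening: 0.978
grip_force: 0.0
```

step_arm(increments=[{"slide":[0,0,-0.035],"roll":0},{"slide":[0,0,-0.07],"roll":0}])

```text
t: 21.6
eef_pos: [443.1, 12.5, 124.7]
tcp_rot: [-3.142, 0.001, -0.0]
ft_force: [0.3, -0.2, 0.4]
opening: 0.998
grip_force: 0.0
```

```bash
python3 plan.py 443.5,12,124,0 624.5,139,120,0; python3 - <<'E'
from h import *
s=state(); print(s['eef_pos'])
E
```

```text
[624.5, 139.0, 120.0, 0.0] slide [0.181, -0.127, 0.004] roll 0.0 len 221
[443.12424496  12.52179443 124.67373936]
```

step_arm(increments=[{"slide":[0.045,-0.032,0],"roll":0},{"slide":[0.09,-0.063,0],"roll":0},{"slide":[0.136,-0.095,0],"roll":0},{"slide":[0.181,-0.126,0.02],"roll":0},{"slide":[0.181,-0.126,0.03],"roll":0}], fingers=0.55)

```text
t: 22.22
eef_pos: [625.9, 140.3, 92.1]
tcp_rot: [-3.142, 0.0, 0.002]
ft_force: [-0.7, 0.0, 0.7]
opening: 0.562
grip_force: 0.0
```

```bash
python3 - <<'E'
from h import *
for c in ['side','scene','wrist']:
    P=cloud(shot(c,'w5.png' if c=='wrist' else None)); print(c)
    if c!='wrist': print('cup',tops(P,(443,12),45,92,105),'spacer',tops(P,(443,12),60,65,74))
    print('hub',tops(P,(624.5,139),25,42,50),'flange',tops(P,(624.5,139),35,10,18))
s=state(); print(s['eef_pos'],s['tcp_rot'],s['t'],s['opening'])
E
```

```text
side
cup (143, [444.3, 11.9], [64.2, 60.3], -63.6, 96.9) spacer (172, [442.9, 13.0], [75.9, 60.5], -18.7, 69.8)
hub (56, [623.2, 140.4], [25.3, 21.9], -36.5, 45.2) flange (83, [620.5, 144.1], [37.5, 33.8], 23.1, 13.8)
scene
cup (128, [443.5, 11.9], [65.0, 56.0], -33.0, 96.9) spacer (138, [447.5, 9.8], [73.2, 60.1], -25.8, 69.3)
hub (45, [624.8, 138.5], [21.9, 21.1], -41.3, 44.4) flange (75, [626.0, 136.9], [37.9, 33.7], 45.9, 14.5)
wrist
hub (548, [622.6, 140.0], [23.3, 23.3], -9.9, 45.6) flange (574, [625.4, 140.1], [39.0, 33.7], 87.8, 13.5)
[623.3656426  138.09179952  93.36013909] [ 3.14117475e+00  2.05826787e-03 -2.11445801e-04] 22.375 0.5514302010741416
```

View pics/w5.png

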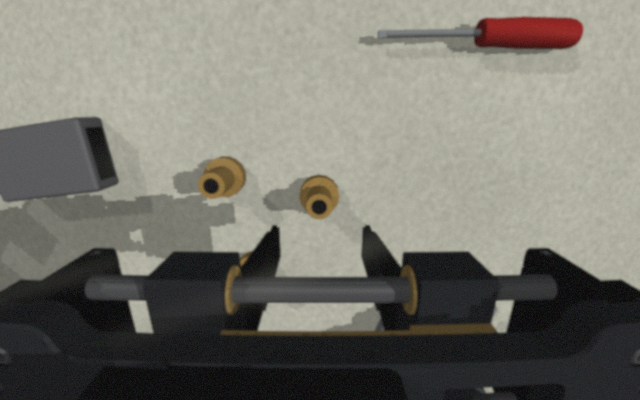

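The picture shows the target hub at (319,206) centred between the fingers. A look-alike sits at (211,185), another is partly hidden near (245,260), and the screwdriver is clear at the top. The cup is on the spacer, with its rim at 97–100. Descending on the hub's neck.

step_arm(increments=[{"slide":[0,-0.0015,0.04],"roll":0},{"slide":[0,-0.0015,0.075],"roll":0},{"slide":[0,-0.0015,0.087],"roll":0},{"slide":[0,-0.0015,0.09],"roll":0},{"slide":[0,-0.0015,0.09],"roll":0}])

```text
t: 23.0
eef_pos: [625.0, 139.9, 5.3]
tcp_rot: [-3.141, -0.002, -0.0]
ft_force: [0.1, 0.0, -0.3]
opening: 0.551
grip_force: 0.0
```

step_arm(increments=[{"slide":[0,0,0],"roll":0},{"slide":[0,0,0],"roll":0},{"slide":[0,0,0],"roll":0},{"slide":[0,0,0],"roll":0},{"slide":[0,0,0],"roll":0}], fingers=0.1)

```text
t: 23.62
eef_pos: [624.5, 140.1, 4.2]
tcp_rot: [3.142, -0.0, -0.0]
ft_force: [-0.5, 1.4, 3.3]
opening: 0.237
grip_force: 30.0
```

step_arm(increments=[{"slide":[0,0,-0.05],"roll":0},{"slide":[0,0,-0.1],"roll":0},{"slide":[0,0,-0.128],"roll":0},{"slide":[0,0,-0.128],"roll":0}])

```text
t: 24.12
eef_pos: [625.1, 140.0, 133.5]
tcp_rot: [-3.141, -0.003, -0.0]
ft_force: [1.3, 0.4, -2.3]
opening: 0.242
grip_force: 30.0
```

```bash
python3 - <<'E'
from h import *
P=cloud(shot('wrist')); print('hub',tops(P,(624,139.5),22,165,182))
s=state(); print(s['eef_pos'],s['tcp_rot'],s['t'],s['opening'],s['grip_force'])
E
python3 plan.py 624,139.6,131,0 443.7,12.0,131,0
```

```text
hub (1697, [623.6, 139.7], [37.3, 25.5], 89.5, 174.8)
[624.24537621 139.93592689 131.68871114] [ 3.14148294e+00 -2.95978016e-04 -1.86405335e-04] 24.175 0.24139796089519505 29.998720586299896
[443.7, 12.0, 131.0, 0.0] slide [-0.1803, 0.1276, -0.0] roll 0.0 len 221
```

step_arm(increments=[{"slide":[-0.045,0.032,0],"roll":0},{"slide":[-0.09,0.064,0],"roll":0},{"slide":[-0.135,0.096,0],"roll":0},{"slide":[-0.18,0.128,0],"roll":0},{"slide":[-0.18,0.128,0],"roll":0}])

```text
t: 24.8
eef_pos: [440.8, 10.9, 130.6]
tcp_rot: [-3.141, 0.004, -0.002]
ft_force: [0.3, -0.7, -1.9]
opening: 0.239
grip_force: 30.0
```

step_arm(increments=[{"slide":[0,0,0.005],"roll":0},{"slide":[0,0,0.01],"roll":0},{"slide":[0,0,0.01],"roll":0}])

```text
t: 25.18
eef_pos: [444.4, 12.4, 121.1]
tcp_rot: [-3.141, 0.002, 0.001]
ft_force: [-0.2, 0.9, -3.0]
opening: 0.241
grip_force: 30.0
```

```bash
python3 - <<'E'
from h import *
s=state(); print(s['eef_pos'],s['tcp_rot'],s['t'])
for c in ['side','scene']:
    P=cloud(shot(c,c+'6.png')); print(c,'cup',tops(P,(443.5,12),45,92,103),'flange',tops(P,(443.5,12),35,114,134))
a=[cv2.resize(cv2.imread(f'pics/{c}6.png')[y:y+100,x:x+100],None,fx=4,fy=4) for c,x,y in [('side',325,160),('scene',245,100)]]
cv2.imwrite('pics/c6.png',np.hstack(a))
E
```

```text
[444.44317464  12.43265522 121.08050445] [-3.14147192e+00  1.57444889e-03  5.91995009e-04] 25.175
side cup (102, [442.8, 18.0], [60.8, 53.7], 11.7, 97.4) flange (126, [442.1, 17.0], [39.0, 35.4], 20.7, 129.3)
scene cup (96, [447.8, 9.1], [56.4, 53.3], 55.6, 97.2) flange (115, [446.6, 11.0], [34.5, 34.3], 58.3, 128.9)
```

View pics/c6.png

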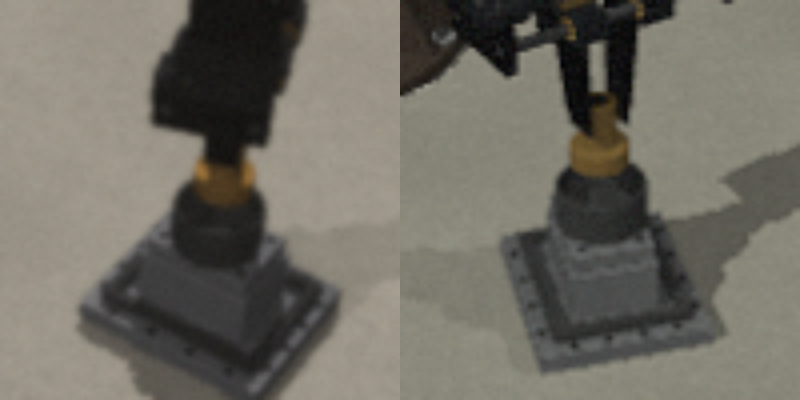

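Both crops (side on the left, scene on the right) show the hub, flange near (220,180) and (600,155), hanging centred over the cup and the stack square in the frame. Lowering about 40 mm.

step_arm(increments=[{"slide":[-0.0005,0,0.015],"roll":0},{"slide":[-0.0005,0,0.028],"roll":0},{"slide":[-0.0005,0,0.036],"roll":0},{"slide":[-0.0005,0,0.04],"roll":0},{"slide":[-0.0005,0,0.04],"roll":0}])

```text
t: 25.9
eef_pos: [443.9, 12.0, 81.9]
tcp_rot: [3.142, 0.0, -0.0]
ft_force: [0.1, -0.2, -2.3]
opening: 0.235
grip_force: 30.0
```

step_arm(increments=[{"slide":[0,0,0.0005],"roll":0},{"slide":[0,0,0.0005],"roll":0}])

```text
t: 26.15
eef_pos: [444.0, 12.0, 81.7]
tcp_rot: [3.141, -0.001, -0.0]
ft_force: [0.5, -0.7, -1.6]
opening: 0.24
grip_force: 30.0
```

step_arm(increments=[{"slide":[0,0,0.001],"roll":0},{"slide":[0,0,0.001],"roll":0}])

```text
t: 26.4
eef_pos: [443.9, 12.0, 80.5]
tcp_rot: [3.141, -0.0, -0.0]
ft_force: [0.3, 0.3, -2.6]
opening: 0.238
grip_force: 30.0
```

step_arm(increments=[{"slide":[0,0,0.0005],"roll":0},{"slide":[0,0,0.0005],"roll":0}])

```text
t: 26.65
eef_pos: [444.0, 12.0, 80.1]
tcp_rot: [3.141, -0.0, -0.0]
ft_force: [-1.5, 0.7, 0.8]
opening: 0.24
grip_force: 30.0
```

step_arm(increments=[{"slide":[0,0,0],"roll":0},{"slide":[0,0,0],"roll":0},{"slide":[0,0,0],"roll":0},{"slide":[0,0,0],"roll":0}], fingers=0.7)

```text
t: 27.15
eef_pos: [443.9, 12.0, 80.0]
tcp_rot: [3.141, -0.0, -0.0]
ft_force: [0.9, -0.4, -0.8]
opening: 0.602
grip_force: 0.0
```

step_arm(increments=[{"slide":[0,0,-0.03],"roll":0},{"slide":[0,0,-0.08],"roll":0},{"slide":[0,0,-0.1],"roll":0},{"slide":[0,0,-0.1],"roll":0}])

```text
t: 27.65
eef_pos: [444.4, 11.9, 181.0]
tcp_rot: [3.141, -0.003, -0.0]
ft_force: [0.4, 0.3, -0.3]
opening: 0.704
grip_force: 0.0
```

```bash
python3 - <<'E'
from h import *
s=state(); print(s['eef_pos'],s['tcp_rot'],s['t'],s['opening'])
a=[]
for c,x,y in [('side',325,160),('scene',245,100)]:
    im=shot(c); P=cloud(im); a.append(cv2.resize(cv2.cvtColor(im['color'][y:y+100,x:x+100],cv2.COLOR_RGB2BGR),None,fx=4,fy=4))
    print(c,'cup',tops(P,(443.5,12),45,94,103),'hubtop',tops(P,(443.5,12),25,118,128),'spacer',tops(P,(443,12),60,65,74))
cv2.imwrite('pics/c7.png',np.hstack(a))
E
```

```text
[444.42074132  11.94997389 181.01264543] [ 3.14117680e+00 -2.96164242e-03 -2.04090466e-04] 27.65 0.703641066995534
side cup (119, [443.5, 14.7], [62.5, 60.8], -79.2, 98.1) hubtop (53, [442.8, 12.7], [23.1, 20.3], -49.6, 121.4) spacer (155, [442.6, 14.6], [77.0, 60.3], -14.5, 69.5)
scene cup (110, [446.5, 10.0], [61.2, 56.1], -33.2, 97.9) hubtop (39, [443.6, 12.7], [25.4, 18.4], -31.9, 120.9) spacer (121, [448.5, 9.6], [74.7, 60.4], -25.8, 69.2)
```

View pics/c7.png

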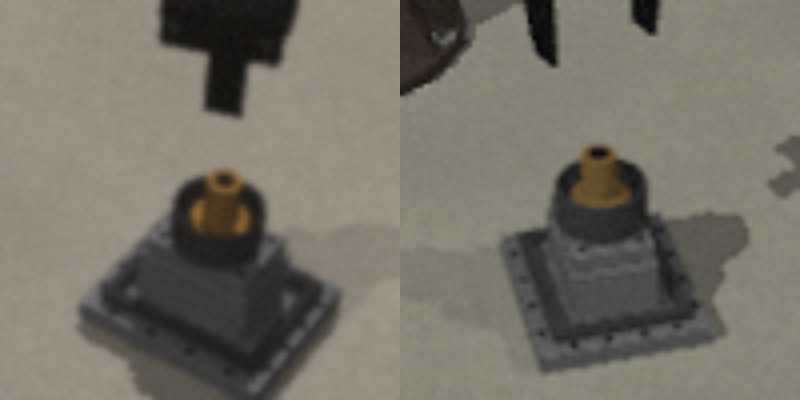

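The stack is complete: the hub stands upright in the cup (crop px (225,200) and (600,175)), its top reads 121 against an expected 122, and the gripper is clear. Handing in.

```bash
python3 -c "
from cell import env; print(env.job_done())"
```

```text
the job is handed in; nothing more can be done
None
```

The block, spacer, cup and hub are stacked in order in the jig frame and released, and the job is handed in; the final camera check showed the stack centred and upright, but the hand-in gave no verdict.

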